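# Fit the retaining spring on the orbital shaker

## Robot

A 6-joint arm with a two-finger parallel gripper is mounted at the origin on the work surface. World frame = base frame: x ahead of the robot, y to its left, z up, the work surface at z = 0. Lengths are in m, angles in degrees, forces in N, time in s.
With the tool pointing down it reaches from about 0.35 to 0.775 m from the base axis. Payload 5.5 kg.
Tool frame: the origin (TCP) lies at the very end of the fingers, on their centre line; the grasp point (between the pads) lies 19 mm behind it; z points along the fingers, y is the line along which they close (so a half turn about z gives the same grasp; the last joint's range is limited). The gripper opens to 85 mm and grips with 20 to 120 N. Pads are 22 mm wide; open, the fingers measure 114 mm over their backs; the gripper's body (76 mm by 85 mm) begins 54 mm behind the grasp point. The pads swing forward as they close: fully open they stand 13 mm farther back than shut.
Start: joints at [-84.603, 17.945, 2.641, 74.691, 0, 82.002], TCP at [0.133, -0.559, 0.231] pointing down, gripper open.
Joint ranges: [-158.12, 158.12], [-49.38, 96.58], [-58.88, 72.47], [-126.05, 133.96], [-84.25, 85.87], [-180, 180]. Speed limits (degrees/s): [147.25, 147.25, 180, 180, 180, 180].

## Interface

Orientations are given as [roll, pitch, yaw] about the fixed x, y, z axes, in that order (R = Rz(yaw) Ry(pitch) Rx(roll)).
In Python, from rig import env gives the robot as it stands. The module is installed in compiled form; this text tells all that it offers.
- The arm moves only by the tool drive_tool, never from a script. Its argument "deltas" is one flat list of numbers, 7 for each row, row after row: the turn, a rotation vector about the tool's x, y, z in rad, then the shift along the tool's x, y, z in cm, then the finger opening in cm, from 0 to 8.54. In form: [rx, ry, rz, dx, dy, dz, hand, rx, ry, rz, dx, dy, dz, hand, ...]. A call has exactly 8 rows; each row shifts and turns the commanded pose from where the row before left it, along the tool's axes as they then stand; what a row does not reach is not made up. A row lasts 1/12 s, in which the tool goes at most 41.7 mm and 7.16 degrees, less where a joint would pass 70% of its speed; a pose out of reach is approached as far as the arm can. A call with a gripper value outside its range is refused whole. The fingers move at their own pace and stop on an object; "squeeze" is the grip in N (left out, the last holds). Time passes only in rows, so rows that do not move let the fingers close, or fill a call up. It gives the time, the measured TCP pose, the force, the opening and the grip force at its end, in the units of the state.
- env.read_state(): the state, without advancing time (a new reading comes with each control period).
- env.capture(name): name is "scene" or "side" or "wrist"; returns a dict with "frame" (420x560x3 uint8, red, green, blue), "fx", "fy", "cx", "cy" (pixels), "R" (3x3) and "t" (3): a world point X has camera coordinates R X + t; the wrist camera has in their place "T_tool_cam" (4x4, takes a point from camera to tool coordinates, whose origin is the TCP and whose axes are the flange's). Camera axes: x right, y down, z forward; pixel columns grow to the right and rows downward; lengths in m; the calibration is good to about 2 mm. A picture is of the moment at which its call begins: read the wrist's pose just before it. There is no depth.
- env.hand_in(): hands the job in; it is judged then, once.
The state is a dict: "time_s": time; "joint_positions": joint angles; "joint_vel": joint speeds; "tau": joint torques, N m; "position": TCP position; "eef_rot": TCP orientation; "ft_force": force on the tool from outside, world axes, zero at the start; "wrist_torque": the same for the moment, N m; "grip_width": finger opening in m; "grip_force": force on a finger pad.
Only numpy, scipy, OpenCV 4.12 (cv2) and the standard library are available. Lean on these libraries where they do the work, as an engineer would, in place of code of your own. Each camera call takes 0.05 s, during which the arm holds its last target. There are 200 camera calls.

## Task

Fit the retaining spring across the shaker platform so the tube rack cannot walk off: pick the spring off the mat by its orange tab, feel with light pressure for the hole in the floor of the blue groove and lower the spring's hook fully into it, then stretch the spring and drop its eye over the brass post, down under the head, and let go. Do not force the hook, do not overstretch the spring, and leave the tube rack, the amber bottle and the beaker where they are.

Things in the scene. Friction and masses are not known exactly. Their poses are not given: they have to be found in the camera images.
- spring: Tension spring, 120 mm long, about 0.1 kg, standing on the mat on its hook tip and eye plate. Origin: eye centre at the plate's underside; +x along the spring from hook end to eye end, z up. 14 mm coil, axis 37 mm up. Close-wound: rigid as a rod up to 4 N of pull, then stretches 1 mm per 0.22 N along x; never stretch it over 60 mm
- tab (a point): Grip point in the orange pull tab, 22 mm behind the eye's centre (towards the hook) and 42 mm above the eye plate's underside. The tab is 24 mm long along the spring's x, 12 mm thick along its y, top 56 mm above the underside; pinch its thickness from above. It is rigidly one with the eye plate
- spring_hook: Hook end of the spring, a 15 mm wide steel cap with the hook pin below it; frame as spring, but it moves along -x of the spring by the stretch
- hook_tip (a point): Lower tip of the hook: a straight round-ended 5 mm steel pin pointing down, 30 mm long below the cap. Level with the underside of the eye plate, 100 mm behind the eye's centre along -x of the spring while relaxed (78 mm behind the tab point)
- shaker: Orbital shaker, grey platform 250 x 250 mm, its top 100 mm above the bench. Origin on the bench under its centre. Groove (-y) and post (+y) lie on a line along the shaker's y, on its far (+x) side; a tube rack stands on its near side. The spring belongs on this line, hook in the groove, eye on the post
- groove (a point): Point on the floor of the blue-walled groove, 27 mm from its -y end, 34 mm above the platform, axes as the shaker's. It runs along y, 90 mm long, 9 mm wide, walls 4 mm above the floor. Floor: aluminium strip with a 7.5 x 9 mm through hole anywhere from 5 to 31 mm from this point along +y (to the post): feel or look for it. Hook fully in: cap rests on the walls, tip 26 mm below the floor
- post (a point): Axis of the brass post on top of its 13 mm wide collar, 7 mm above the platform, 27 mm below the groove's floor, 158 mm from the groove point along +y. Above: neck 6 mm wide, 8 mm high, then a head 11 mm wide, its top 13.2 mm above this point. The eye goes over the head; released, the spring pulls it against the neck. Fitting stretches the spring 18 to 50 mm (8 to 15 N)
- rack: Purple tube rack with capped tubes, 75 x 160 x 46 mm, loose on the shaker's platform, origin under its centre
- reagent: Amber bottle, 60 mm diameter, 130 mm tall, loose on the bench, origin under its centre
- beaker: Clear beaker, 72 mm diameter, 85 mm tall, loose on the bench, origin under its centre
- eye (a point): Centre of the eye, a square 16 x 16 mm through hole in a flat steel plate 28 x 28 x 5 mm at the end of the spring; the point is level with the plate's underside (the spring's origin)
There are look-alikes about, which are no part of the job. Of the things that look like the spring, the smallest one is meant.

How it is judged (in metres and radians):
On the way:
1. the hook is down in the hole of the groove's floor, the spring not yet on the post (z of hook_tip in the frame of groove between -0.031 and -0.018 m and x of hook_tip in the frame of groove between -0.006 and 0.006 m and y of hook_tip in the frame of groove between -0.002 and 0.038 m and horizontal distance between eye and post above 0.015 m), for 0.2 s.
At the end, for the whole second after the job is handed in: Hook tip in the groove's hole, 8 mm or more below the floor; eye round the post's neck under the head (centre within 8.5 mm of the axis, underside under 6 mm above the collar); spring stretched 12 mm or more, upright within 0.2 rad, at rest, released (z of hook_tip in the frame of groove below -0.008 m and x of hook_tip in the frame of groove between -0.007 and 0.007 m and y of hook_tip in the frame of groove between -0.004 and 0.04 m and horizontal distance between eye and post below 0.0085 m and z of eye in the frame of post between -0.004 and 0.006 m and distance between eye and hook_tip above 0.112 m and angle between spring's own z axis and vertical below 0.2 rad and linear speed of spring below 0.02 m/s); the robot touches nothing.
It fails at once if the hook end is forced: pressed on anything with more than 25 N (contact force between spring_hook and anything else above 25 N).
It fails at once if the spring is overstretched (by more than 60 mm) (distance between eye and hook_tip above 0.16 m).
It fails at once if the tube rack is pushed more than 12 mm (distance of rack from where it was at the start of the episode above 0.012 m).
It fails at once if the bottle or the beaker is moved more than 20 mm (distance of any of reagent, beaker from where it was at the start of the episode above 0.02 m).
It also fails if it takes over 61 s, if anything falls off the work surface, if the arm or the gripper's body presses on something with over 40 N, if the wrist force passes 120 N, or if a joint passes its speed limit or range.

## Working session

There is one attempt and no reset: what is moved stays moved. The work goes in short steps, Python scripts to look and compute and a tool call to move; the robot and the scene stay as the last step left them, time stands still between calls to the robot, and variables do not carry over. Pictures are saved under pics/ and viewed, at most 10 in all, crops included, and the job is handed in when it is done.

Besides the shell and the picture viewer there is one more tool, called as a command line: name --argument value ..., lists and objects as JSON in quotes. drive_tool: Moves the arm, as the interface text tells. Its arguments: {"type":"object","properties":{"deltas":{"type":"array"},"squeeze":{"type":"number"}},"required":["deltas"]}

```bash
mkdir -p pics; cat > h.py <<'E'
import numpy as np, cv2
from rig import env
from scipy.spatial.transform import Rotation as Ro
def st(): return env.read_state()
def cam(n):
    s=st(); c=env.capture(n)
    if 'R' in c and c.get('R') is not None:
        R=np.array(c['R']);t=np.array(c['t']); o=-R.T@t; M=R.T
    else:
        T=np.array(c['T_tool_cam']); W=np.eye(4)
        W[:3,:3]=Ro.from_euler('xyz',s['eef_rot'],degrees=True).as_matrix();W[:3,3]=s['position']
        A=W@T; o=A[:3,3];M=A[:3,:3]
    return dict(img=c['frame'],K=(c['fx'],c['fy'],c['cx'],c['cy']),o=o,M=M)
def ray(c,u,v):
    fx,fy,cx,cy=c['K']; return c['M']@np.array([(u-cx)/fx,(v-cy)/fy,1.])
def onz(c,u,v,z):
    d=ray(c,u,v); return c['o']+d*(z-c['o'][2])/d[2]
def proj(c,X):
    p=c['M'].T@(np.array(X)-c['o']); fx,fy,cx,cy=c['K']; return fx*p[0]/p[2]+cx, fy*p[1]/p[2]+cy
def save(c,n,crop=None,f=1):
    im=c['img'][:,:,::-1]
    if crop: a,b,w,h=crop; im=im[b:b+h,a:a+w]
    cv2.imwrite('pics/'+n,cv2.resize(im,None,fx=f,fy=f,interpolation=cv2.INTER_CUBIC))
E
python3 - <<'E'
from h import *
import pickle
print(st())
a=cam('scene');b=cam('side');c=cam('wrist')
pickle.dump((a,b,c),open('c0.pkl','wb'))
save(a,'scene.png',f=1.4);save(b,'side.png',f=1.4)
for k in(a,b,c):print(k['K'],k['o'],k['M'][:,2])
E
```

```text
{'time_s': 0.0, 'joint_positions': array([-8.46024844e+01,  1.79918414e+01,  2.57593057e+00,  7.46894653e+01,
        1.41112717e-03,  8.20008321e+01]), 'joint_vel': array([-0.09676672,  0.01419914,  0.05025062,  0.02097191,  0.06901106,
       -0.01777037]), 'tau': array([-2.37613443e-03, -4.80624712e+01,  2.98537266e+01,  1.94753014e-02,
       -5.88799708e-05,  7.10987791e-06]), 'position': array([ 0.1331655 , -0.55884307,  0.2303911 ]), 'eef_rot': array([-1.79895846e+02, -1.60613957e-02,  1.33966676e+01]), 'ft_force': array([-0.2493962 ,  0.44533998, -0.82534308]), 'wrist_torque': array([-0.02048399, -0.00280104, -0.01209075]), 'grip_force': 0.0, 'grip_width': 0.08551920409360493}
(422.74180605679874, 422.74180605679874, 278.49286692222506, 204.1742674799719) [ 1.14641962 -0.83664418  0.86179253] [-0.54387584  0.61849436 -0.56715412]
(452.0701408096719, 452.0701408096719, 285.444716719045, 214.2961643818309) [ 0.86492608 -0.88813524  0.77092413] [-0.36060472  0.74569515 -0.56027045]
(334.9053092045776, 334.9053092045776, 281.206725464712, 203.42952879124795) [ 0.20999578 -0.54055735  0.37397865] [-0.29447077 -0.06894044 -0.95317059]
```

View pics/scene.png

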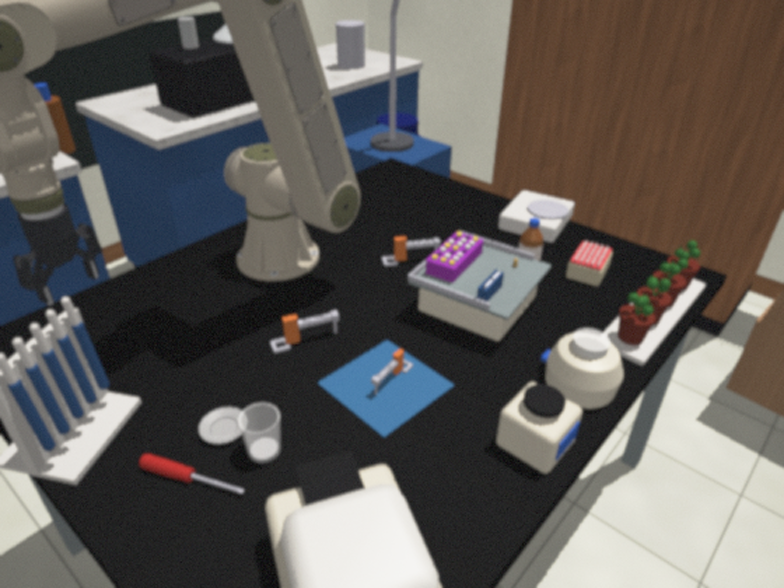

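View pics/side.png

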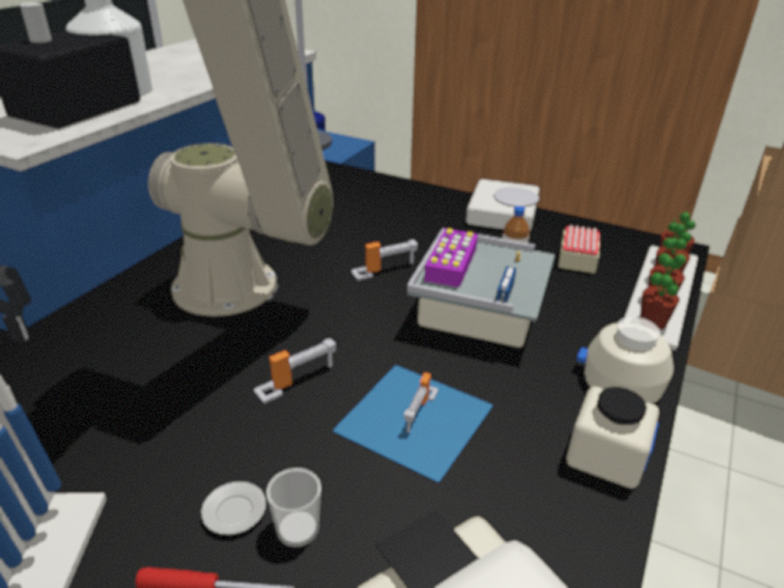

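The spring is on the blue mat, with its tab at scene (399,360) and side (426,385) in the enlarged pictures. The groove is blue at about (490,284) and the brass post is at about (515,264). Next I triangulate these points.

```bash
python3 - <<'E'
from h import *
import pickle
a,b,c=pickle.load(open('c0.pkl','rb'))
def tri(p,q):
    d=[ray(a,*p),ray(b,*q)]; d=[x/np.linalg.norm(x) for x in d]
    A=np.stack([d[0],-d[1]],1); s=np.linalg.lstsq(A,b['o']-a['o'],rcond=None)[0]
    P=a['o']+s[0]*d[0];Q=b['o']+s[1]*d[1]; return (P+Q)/2,np.linalg.norm(P-Q)
def blob(k,box,lo,hi):
    x,y,w,h=[int(v/1.4) for v in box]; hs=cv2.cvtColor(k['img'][y:y+h,x:x+w],cv2.COLOR_RGB2HSV)
    m=cv2.inRange(hs,lo,hi); vs,us=np.nonzero(m); return (us.mean()+x,vs.mean()+y),len(us)
O=((4,150,90),(16,255,255))
t1,n1=blob(a,(370,330,60,60),*O);t2,n2=blob(b,(400,360,60,60),*O)
print('tab',t1,n1,t2,n2,tri(t1,t2))
B=((100,110,20),(125,255,255))
g1,n1=blob(a,(470,262,40,42),*B);g2,n2=blob(b,(490,255,36,50),*B)
print('groove',g1,n1,g2,n2,tri(g1,g2))
f=lambda p:(p[0]/1.4,p[1]/1.4)
for n,p,q in [('post',(515,264),(517,257)),('hooktip',(376,392),(409,427)),('hookcap',(378,380),(411,409)),('eye',(405,368),(430,394)),
 ('c_left',(410,281),(411,292)),('c_front',(492,319),(522,311)),('bottlecap',(534,224),(519,211))]:
    print(n,tri(f(p),f(q)))
im=np.hstack([cv2.resize(k['img'][y:y+90,x:x+100],None,fx=4,fy=4,interpolation=cv2.INTER_CUBIC) for k,x,y in((a,288,165),(b,290,155))])
cv2.imwrite('pics/z.png',im[:,:,::-1])
E
```

```text
tab (np.float64(284.63829787234044), np.float64(256.17021276595744)) 47 (np.float64(303.8), np.float64(271.78181818181815)) 55 (array([ 0.5530184 , -0.13258809,  0.05050727]), np.float64(0.007200202601365371))
groove (np.float64(349.54285714285714), np.float64(206.03809523809525)) 105 (np.float64(361.2923076923077), np.float64(205.86153846153846)) 65 (array([0.60572045, 0.10873536, 0.12199217]), np.float64(0.0006076761072160853))
post (array([0.58211924, 0.25591651, 0.10746322]), np.float64(0.0015783041441152688))
hooktip (array([ 0.56068834, -0.20955363,  0.01468703]), np.float64(0.0037373240553719555))
hookcap (array([ 0.55976726, -0.20207867,  0.04497898]), np.float64(0.008621557527940235))
eye (array([ 0.55519494, -0.1135118 ,  0.00905511]), np.float64(0.001331215986653781))
c_left (array([0.44377092, 0.03157197, 0.10663569]), np.float64(0.0008775747870621517))
c_front (array([0.66328939, 0.03173535, 0.12405493]), np.float64(0.01923391698839442))
bottlecap (array([0.52713333, 0.43359526, 0.12422787]), np.float64(0.0025231599615055055))
```

View pics/z.png

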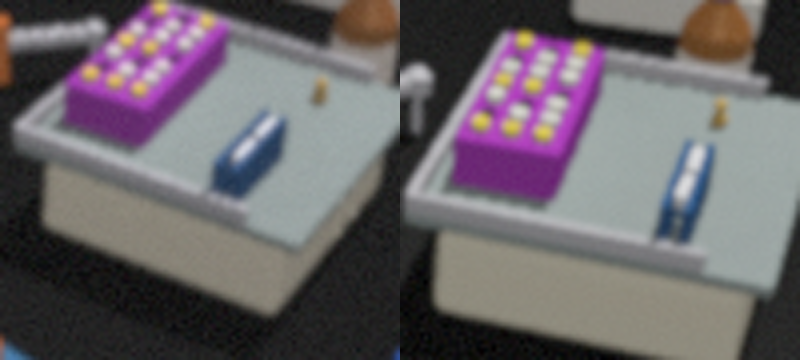

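The zoom shows the blue groove block with a dark gap in its bright floor (the hole), and the brass post behind it. I'll approach with yaw about -87°, which puts the wrist camera on the hook side.

```bash
cat >> h.py <<'E'
def plan(target,yaw,n,hand,s=None):
    """rows from the measured pose; yaw in deg; pitch/roll levelled separately"""
    s=s or st(); p=np.array(s['position']); R0=Ro.from_euler('xyz',s['eef_rot'],degrees=True)
    R1=Ro.from_euler('xyz',[180,0,yaw],degrees=True)
    w=(np.array(target)-p)/n; rv=(R0.inv()*R1).as_rotvec()/n; out=[]
    for i in range(n):
        R=R0*Ro.from_rotvec(rv*(i+1)); d=R.inv().apply(w)*100
        out.append([*np.round(rv,3),*np.round(d,2),hand])
    for k in range(0,n,8): print(str([[float(x) for x in r] for r in out[k:k+8]]))
E
python3 -c "
from h import *
plan([.555,-.135,.20],-87,16,8.5)"
```

```text
[[-0.0, 0.0, 0.11, 2.94, -2.3, 0.19, 8.5], [-0.0, 0.0, 0.11, 2.68, -2.61, 0.19, 8.5], [-0.0, 0.0, 0.11, 2.37, -2.89, 0.19, 8.5], [-0.0, 0.0, 0.11, 2.04, -3.13, 0.19, 8.5], [-0.0, 0.0, 0.11, 1.69, -3.33, 0.19, 8.5], [-0.0, 0.0, 0.11, 1.32, -3.5, 0.19, 8.5], [-0.0, 0.0, 0.11, 0.93, -3.62, 0.19, 8.5], [-0.0, 0.0, 0.11, 0.52, -3.7, 0.19, 8.5]]
[[-0.0, 0.0, 0.11, 0.12, -3.74, 0.19, 8.5], [-0.0, 0.0, 0.11, -0.29, -3.73, 0.19, 8.5], [-0.0, 0.0, 0.11, -0.7, -3.67, 0.19, 8.5], [-0.0, 0.0, 0.11, -1.1, -3.57, 0.19, 8.5], [-0.0, 0.0, 0.11, -1.48, -3.43, 0.19, 8.5], [-0.0, 0.0, 0.11, -1.85, -3.25, 0.19, 8.5], [-0.0, 0.0, 0.11, -2.19, -3.03, 0.19, 8.5], [-0.0, 0.0, 0.11, -2.51, -2.77, 0.19, 8.5]]
```

drive_tool --deltas '[0,0,0.11,2.9,-2.3,-0.3,4,0,0,0.11,2.7,-2.6,-0.3,4,0,0,0.11,2.4,-2.9,0,4,0,0,0.11,2.0,-3.1,0,4,0,0,0.11,1.7,-3.3,0.2,4,0,0,0.11,1.3,-3.5,0.2,4,0,0,0.11,0.9,-3.6,0.2,4,0,0,0.11,0.5,-3.7,0.2,4]'

```text
time_s: 0.82
position: [0.3191, -0.3256, 0.2292]
eef_rot: [-180.0, 0.0, -37.2]
ft_force: [1.9, -0.8, 0.2]
grip_width: 0.0398
grip_force: 0.0
```

drive_tool --deltas '[0,0,0.11,0.1,-3.7,0.4,4,0,0,0.11,-0.3,-3.7,0.4,4,0,0,0.11,-0.7,-3.7,0.4,4,0,0,0.11,-1.1,-3.6,0.4,4,0,0,0.11,-1.5,-3.4,0.4,4,0,0,0.11,-1.9,-3.2,0.4,4,0,0,0.11,-2.2,-3.0,0.4,4,0,0,0.11,-2.5,-2.8,0.4,4]'

```text
time_s: 1.48
position: [0.2339, -0.2179, 0.2187]
eef_rot: [-167.7, 4.1, -69.7]
ft_force: [-0.8, -0.9, 1.1]
grip_width: 0.0401
grip_force: 0.0
```

```bash
python3 - <<'E'
from h import *
import pickle
s=st();print(s['time_s'],s['position'],s['eef_rot'],s['joint_positions'])
c=cam('wrist');pickle.dump(c,open('w1.pkl','wb'));save(c,'w1.png',f=1.4)
print(proj(c,[.553,-.135,.04]))
E
```

```text
1.4833 [ 0.23390328 -0.21785948  0.21867654] [-167.6958754     4.07006768  -69.67720365] [-69.73226175  -9.58892479 -30.33634407  73.33462482  12.30021104
 179.94379046]
(np.float64(31.261703643840292), np.float64(126.39842530426512))
```

View pics/w1.png

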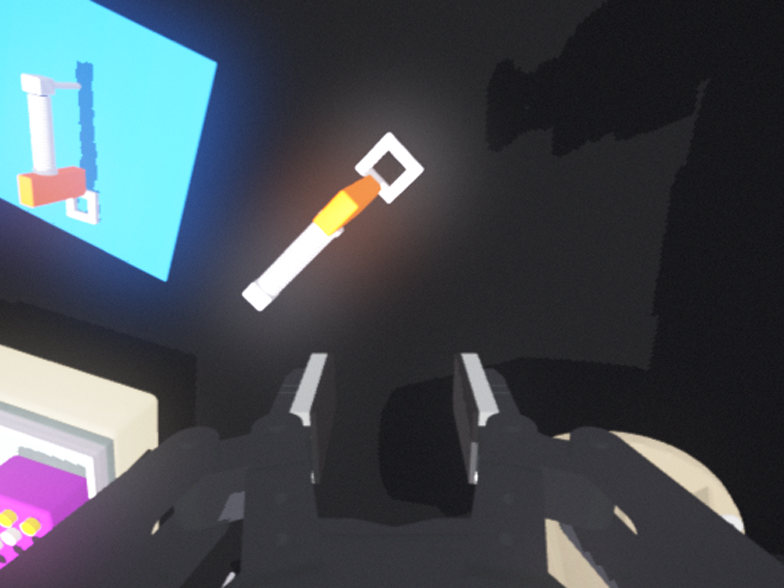

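That was my mistake: joint 6 hit its limit going that way round. I'll unwind in the other direction, inspecting the groove and post on the way at yaw 99.

```bash
python3 -c "
from h import *
plan([.60,.17,.27],99,24,4)"
```

```text
[[-0.006, -0.013, -0.122, -0.73, -2.08, 0.29, 4.0], [-0.006, -0.013, -0.122, -0.47, -2.16, 0.28, 4.0], [-0.006, -0.013, -0.122, -0.2, -2.2, 0.27, 4.0], [-0.006, -0.013, -0.122, 0.08, -2.21, 0.26, 4.0], [-0.006, -0.013, -0.122, 0.35, -2.19, 0.24, 4.0], [-0.006, -0.013, -0.122, 0.62, -2.13, 0.23, 4.0], [-0.006, -0.013, -0.122, 0.87, -2.04, 0.2, 4.0], [-0.006, -0.013, -0.122, 1.12, -1.92, 0.18, 4.0]]
[[-0.006, -0.013, -0.122, 1.35, -1.77, 0.15, 4.0], [-0.006, -0.013, -0.122, 1.56, -1.59, 0.12, 4.0], [-0.006, -0.013, -0.122, 1.74, -1.39, 0.09, 4.0], [-0.006, -0.013, -0.122, 1.9, -1.17, 0.06, 4.0], [-0.006, -0.013, -0.122, 2.03, -0.93, 0.03, 4.0], [-0.006, -0.013, -0.122, 2.12, -0.67, -0.0, 4.0], [-0.006, -0.013, -0.122, 2.19, -0.41, -0.03, 4.0], [-0.006, -0.013, -0.122, 2.22, -0.14, -0.06, 4.0]]
[[-0.006, -0.013, -0.122, 2.22, 0.14, -0.09, 4.0], [-0.006, -0.013, -0.122, 2.19, 0.41, -0.12, 4.0], [-0.006, -0.013, -0.122, 2.12, 0.67, -0.14, 4.0], [-0.006, -0.013, -0.122, 2.02, 0.93, -0.16, 4.0], [-0.006, -0.013, -0.122, 1.89, 1.17, -0.18, 4.0], [-0.006, -0.013, -0.122, 1.73, 1.39, -0.19, 4.0], [-0.006, -0.013, -0.122, 1.54, 1.59, -0.21, 4.0], [-0.006, -0.013, -0.122, 1.34, 1.77, -0.21, 4.0]]
```

drive_tool --deltas '[-0.006,-0.013,-0.122,-0.7,-2.1,0.0,4,-0.006,-0.013,-0.122,-0.5,-2.2,0.0,4,-0.006,-0.013,-0.122,-0.2,-2.2,0.0,4,-0.006,-0.013,-0.122,0.1,-2.2,0.0,4,-0.006,-0.013,-0.122,0.35,-2.2,0,4,-0.006,-0.013,-0.122,0.6,-2.1,0,4,-0.006,-0.013,-0.122,0.9,-2.0,0,4,-0.006,-0.013,-0.122,1.1,-1.9,0,4]'

```text
time_s: 2.2
position: [0.37, -0.1088, 0.2552]
eef_rot: [-169.5, -1.7, -13.2]
ft_force: [0.1, 0.2, 0.3]
grip_width: 0.0401
grip_force: 0.0
```

drive_tool --deltas '[-0.006,-0.013,-0.122,1.35,-1.8,0,4,-0.006,-0.013,-0.122,1.6,-1.6,0,4,-0.006,-0.013,-0.122,1.7,-1.4,0,4,-0.006,-0.013,-0.122,1.9,-1.2,0,4,-0.006,-0.013,-0.122,2.0,-0.9,0,4,-0.006,-0.013,-0.122,2.1,-0.7,0,4,-0.006,-0.013,-0.122,2.2,-0.4,-0.1,4,-0.006,-0.013,-0.122,2.2,-0.1,-0.1,4]'

```text
time_s: 2.87
position: [0.5071, 0.0026, 0.2773]
eef_rot: [-175.2, -3.3, 43.1]
ft_force: [0.4, -0.2, 0.1]
grip_width: 0.0399
grip_force: 0.0
```

drive_tool --deltas '[-0.006,-0.013,-0.122,2.2,0.1,-0.1,4,-0.006,-0.013,-0.122,2.2,0.4,-0.1,4,-0.006,-0.013,-0.122,2.1,0.7,-0.15,4,-0.006,-0.013,-0.122,2.0,0.9,-0.15,4,-0.006,-0.013,-0.122,1.9,1.2,-0.2,4,-0.006,-0.013,-0.122,1.7,1.4,-0.2,4,-0.006,-0.013,-0.122,1.5,1.6,-0.2,4,-0.006,-0.013,-0.122,1.3,1.8,-0.2,4]'

```text
time_s: 3.53
position: [0.6453, 0.1128, 0.2934]
eef_rot: [-179.7, 0.4, 99.2]
ft_force: [-1.0, -0.2, 1.3]
grip_width: 0.04
grip_force: 0.0
```

```bash
python3 - <<'E'
from h import *
import pickle
s=st();print(s['time_s'],s['position'],s['eef_rot'],s['joint_positions'])
c=cam('wrist');pickle.dump(c,open('w2.pkl','wb'));save(c,'w2.png',f=1.4)
print(proj(c,[.582,.256,.107]),proj(c,[.606,.109,.134]))
E
```

```text
3.5333 [0.64527504 0.11284272 0.29336384] [-179.67074062    0.43370565   99.23006626] [ 3.11981364 27.7608519  25.86584746 88.38622973 -0.46628247 83.89213794]
(np.float64(235.0600096728632), np.float64(6.139433251768935)) (np.float64(238.09225602900483), np.float64(180.5982724122012))
```

View pics/w2.png

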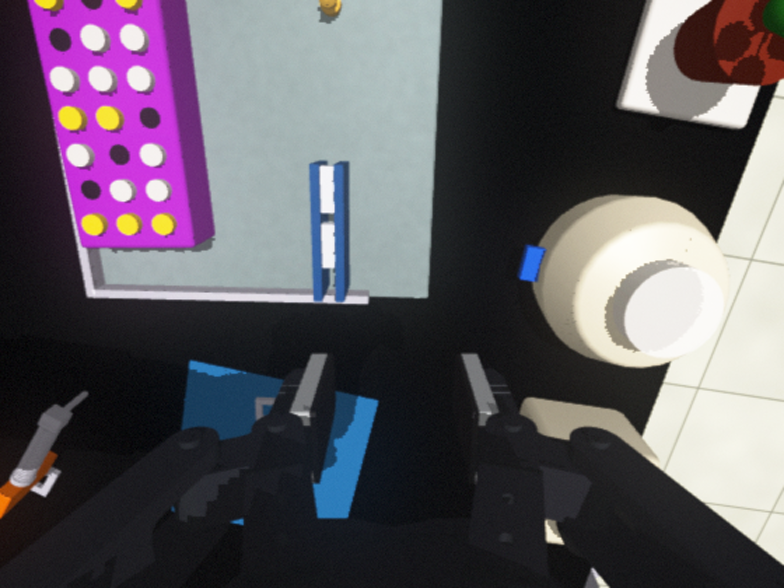

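This view is clear. The groove walls span rows 162–300 at column 329, and the dark hole in the bright floor is at about (328,218). The post head is at the top edge, about (329,5). The spring lies under the fingers.

```bash
python3 - <<'E'
from h import *
import pickle
c=pickle.load(open('w2.pkl','rb'));im=c['img']
hs=cv2.cvtColor(im,cv2.COLOR_RGB2HSV)
m=cv2.inRange(hs,(100,120,40),(125,255,255)); m[:100]=0;m[220:]=0;m[:,:215]=0;m[:,255:]=0
cnt=np.argwhere(m)[:,::-1].astype(np.float32)
r=cv2.minAreaRect(cnt);print('walls',r); print([onz(c,*p,.138).round(4) for p in cv2.boxPoints(r)], onz(c,*r[0],.138))
g=im.min(2)[100:220,215:255]
print('floor col profile rows112-200', [(100+i,int(g[i,18:21].mean())) for i in range(14,100,1)])
print('row profile at 148,163', g[35,:].tolist(), g[72,:].tolist())
k=cv2.inRange(hs,(12,120,80),(30,255,255))[:20,220:250]
v,u=np.nonzero(k);print('post px',u.min()+220,u.max()+220,v.min(),v.max())
for row in range(0,14):
    uu=np.nonzero(k[row])[0]; 
    if len(uu):print(row,uu.min()+220,uu.max()+220)
E
```

```text
walls ((234.6121826171875, 165.00669860839844), (98.33023071289062, 25.94442367553711), 89.01223754882812)
[array([0.5847, 0.1647, 0.138 ]), array([0.6068, 0.1687, 0.138 ]), array([0.62  , 0.0794, 0.138 ]), array([0.5958, 0.0749, 0.138 ])] [0.60151792 0.12399008 0.138     ]
floor col profile rows112-200 [(114, 155), (115, 134), (116, 130), (117, 136), (118, 183), (119, 241), (120, 244), (121, 244), (122, 244), (123, 245), (124, 244), (125, 244), (126, 244), (127, 244), (128, 244), (129, 244), (130, 244), (131, 244), (132, 244), (133, 244), (134, 244), (135, 245), (136, 244), (137, 244), (138, 244), (139, 244), (140, 244), (141, 244), (142, 244), (143, 244), (144, 244), (145, 244), (146, 244), (147, 244), (148, 244), (149, 244), (150, 243), (151, 237), (152, 133), (153, 72), (154, 67), (155, 67), (156, 67), (157, 82), (158, 132), (159, 175), (160, 219), (161, 242), (162, 243), (163, 243), (164, 242), (165, 242), (166, 242), (167, 242), (168, 243), (169, 242), (170, 243), (171, 243), (172, 243), (173, 242), (174, 243), (175, 242), (176, 243), (177, 242), (178, 243), (179, 243), (180, 243), (181, 243), (182, 243), (183, 243), (184, 243), (185, 243), (186, 243), (187, 243), (188, 243), (189, 243), (190, 237), (191, 162), (192, 77), (193, 67), (194, 68), (195, 67), (196, 67), (197, 66), (198, 61), (199, 61)]
row profile at 148,163 [164, 163, 162, 166, 161, 149, 102, 68, 62, 61, 62, 64, 72, 139, 225, 242, 244, 244, 245, 245, 245, 244, 237, 189, 84, 59, 63, 61, 63, 58, 56, 51, 53, 60, 114, 161, 166, 165, 167, 166] [157, 157, 159, 160, 163, 161, 154, 116, 66, 59, 56, 57, 55, 66, 138, 223, 242, 243, 243, 243, 243, 244, 242, 225, 114, 60, 55, 58, 59, 57, 54, 46, 52, 52, 102, 157, 160, 159, 160, 161]
post px 228 242 0 10
0 228 242
1 229 242
2 229 242
3 229 242
4 230 242
5 230 242
6 230 242
7 231 241
8 232 240
9 233 239
10 236 236
```

```bash
python3 -c "
from h import *
import pickle
c=pickle.load(open('w2.pkl','rb'))
print('hole',onz(c,234,155.9,.134),'floor ends',onz(c,233.7,118,.134),onz(c,234,191,.134),'post',onz(c,235.8,4.5,.118), onz(c,236,10.5,.107))
plan([.62,.23,.29],155,8,4)"
```

```text
hole [0.59953789 0.13133246 0.134     ] floor ends [0.59536014 0.16451311 0.134     ] [0.60342249 0.09839212 0.134     ] post [0.58422523 0.25514367 0.118     ] [0.58320428 0.25280213 0.107     ]
[[-0.001, 0.001, -0.121, 1.47, 0.08, 0.02, 4.0], [-0.001, 0.001, -0.121, 1.45, 0.25, 0.03, 4.0], [-0.001, 0.001, -0.121, 1.41, 0.43, 0.03, 4.0], [-0.001, 0.001, -0.121, 1.35, 0.59, 0.03, 4.0], [-0.001, 0.001, -0.121, 1.27, 0.75, 0.03, 4.0], [-0.001, 0.001, -0.121, 1.17, 0.9, 0.03, 4.0], [-0.001, 0.001, -0.121, 1.05, 1.03, 0.03, 4.0], [-0.001, 0.001, -0.121, 0.92, 1.15, 0.03, 4.0]]
```

drive_tool --deltas '[0,0,-0.121,1.5,0.1,0,4,0,0,-0.121,1.45,0.25,0,4,0,0,-0.121,1.4,0.4,0,4,0,0,-0.121,1.35,0.6,0,4,0,0,-0.121,1.3,0.75,0,4,0,0,-0.121,1.2,0.9,0,4,0,0,-0.121,1.05,1.0,0,4,0,0,-0.121,0.9,1.15,0,4]'

```text
time_s: 4.25
position: [0.6316, 0.2301, 0.2925]
eef_rot: [-179.5, -0.1, 154.6]
ft_force: [-0.1, 0.5, -0.2]
grip_width: 0.04
grip_force: 0.0
```

```bash
python3 - <<'E'
from h import *
import pickle
s=st();print(s['time_s'],s['position'],s['eef_rot'],s['joint_positions'])
c=cam('wrist');pickle.dump(c,open('w3.pkl','wb'))
p=proj(c,[.584,.256,.115]);q=proj(c,[.5995,.1313,.134]);print(p,q,c['o'])
save(c,'w3.png')
hs=cv2.cvtColor(c['img'],cv2.COLOR_RGB2HSV)
k=cv2.inRange(hs,(12,120,80),(32,255,255)); n,l,s_,ce=cv2.connectedComponentsWithStats(k)
for i in range(1,n):
    if s_[i,4]>30 and abs(ce[i]-p).max()<60: print(s_[i],ce[i])
plan([.555,-.135,.20],-87,16,4)
E
```

```text
4.25 [0.63161439 0.23007363 0.29248543] [-1.79470456e+02 -5.74492018e-02  1.54641187e+02] [13.34950836 30.16587456 29.61882464 89.82893782 -0.37729649 38.70929401]
(np.float64(284.97014314088796), np.float64(122.1058835808422)) (np.float64(172.35037484742716), np.float64(196.81678504831265)) [0.56314716 0.26508291 0.43602048]
[282 111  12  14 133] [287.45112782 117.47368421]
[[-0.0, -0.001, -0.129, -0.24, -2.33, 0.59, 4.0], [-0.0, -0.001, -0.129, 0.06, -2.34, 0.59, 4.0], [-0.0, -0.001, -0.129, 0.36, -2.32, 0.59, 4.0], [-0.0, -0.001, -0.129, 0.65, -2.25, 0.59, 4.0], [-0.0, -0.001, -0.129, 0.94, -2.15, 0.59, 4.0], [-0.0, -0.001, -0.129, 1.21, -2.01, 0.59, 4.0], [-0.0, -0.001, -0.129, 1.45, -1.84, 0.59, 4.0], [-0.0, -0.001, -0.129, 1.68, -1.64, 0.59, 4.0]]
[[-0.0, -0.001, -0.129, 1.88, -1.41, 0.59, 4.0], [-0.0, -0.001, -0.129, 2.04, -1.16, 0.59, 4.0], [-0.0, -0.001, -0.129, 2.17, -0.88, 0.58, 4.0], [-0.0, -0.001, -0.129, 2.27, -0.6, 0.58, 4.0], [-0.0, -0.001, -0.129, 2.33, -0.3, 0.58, 4.0], [-0.0, -0.001, -0.129, 2.35, -0.0, 0.58, 4.0], [-0.0, -0.001, -0.129, 2.33, 0.3, 0.58, 4.0], [-0.0, -0.001, -0.129, 2.27, 0.59, 0.58, 4.0]]
```

View pics/w3.png

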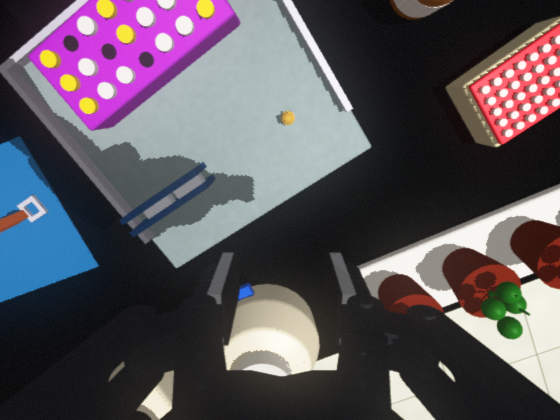

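The post head is at (287,118) and the hole gap is near (172,197), matching its projection. I'll finish unwinding on the way to the spring.

drive_tool --deltas '[0,0,-0.123,-0.2,-2.3,0.2,4,0,0,-0.123,0.0,-2.3,0.2,4,0,0,-0.123,0.3,-2.3,0.3,4,0,0,-0.123,0.6,-2.3,0.3,4,0,0,-0.123,0.9,-2.2,0.5,4,0,0,-0.123,1.15,-2.0,0.5,4,0,0,-0.123,1.4,-1.9,0.5,4,0,0,-0.123,1.6,-1.7,0.5,4]'

```text
time_s: 4.97
position: [0.5683, 0.0518, 0.2641]
eef_rot: [-179.7, -0.5, -149.1]
ft_force: [0.1, 0.2, -0.8]
grip_width: 0.0402
grip_force: 0.0
```

drive_tool --deltas '[0,0,-0.123,1.8,-1.5,0.8,4,0,0,-0.123,2.0,-1.25,0.8,4,0,0,-0.123,2.1,-1.0,0.8,4,0,0,-0.123,2.2,-0.7,0.8,4,0,0,-0.123,2.3,-0.45,0.8,4,0,0,-0.123,2.3,-0.2,0.8,4,0,0,-0.123,2.3,0.1,0.8,4,0,0,-0.123,2.3,0.35,0.8,4]'

```text
time_s: 5.63
position: [0.5053, -0.1237, 0.2016]
eef_rot: [179.8, -0.4, -92.7]
ft_force: [0.6, 0.0, 1.3]
grip_width: 0.0397
grip_force: 0.0
```

```bash
python3 - <<'E'
from h import *
import pickle
s=st();print(s['time_s'],s['position'],s['eef_rot'],s['joint_positions'])
w=pickle.load(open('w3.pkl','rb'));print('post',onz(w,287.4,117.6,.118))
c=cam('wrist');pickle.dump(c,open('w4.pkl','wb'));save(c,'w4.png',f=1.4)
print(proj(c,[.555,-.132,.05]),c['o'])
E
```

```text
5.6333 [ 0.50531054 -0.12373935  0.20161191] [179.77117169  -0.44928028 -92.726149  ] [ -22.31358602   12.61210921   -8.67924586   68.77361686   -0.49999285
 -109.58625636]
post [0.58110144 0.25982727 0.118     ]
(np.float64(226.8790393817203), np.float64(180.66274053266312)) [ 0.50336373 -0.19978143  0.34567949]
```

View pics/w4.png

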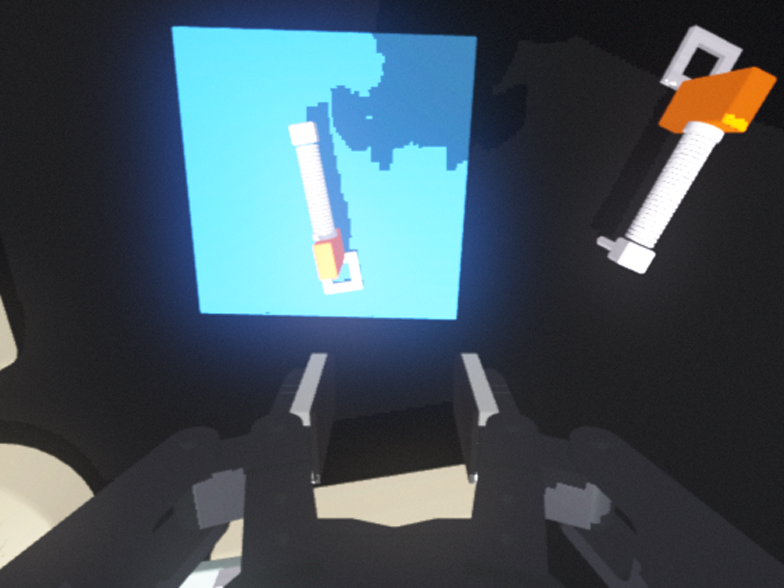

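The spring on the mat: cap at (304,133), tab top at about (327,260), eye at about (343,275). The measurements follow.

```bash
python3 - <<'E'
from h import *
import pickle
c=pickle.load(open('w4.pkl','rb'));im=c['img'];x0,y0,w,h=195,80,75,140
hs=cv2.cvtColor(im,cv2.COLOR_RGB2HSV)
def cc(m,n):
    m[:y0]=0;m[y0+h:]=0;m[:,:x0]=0;m[:,x0+w:]=0
    k,l,s,ce=cv2.connectedComponentsWithStats(m)
    for i in range(1,k):
        if s[i,4]>15: print(n,s[i],ce[i])
    return m
o=cc(cv2.inRange(hs,(3,140,80),(30,255,255)),'orange')
t=cc(cv2.inRange(hs,(17,140,200),(30,255,255)),'tabtop')
wh=cc(cv2.inRange(hs,(0,0,150),(180,60,255)),'white')
ts=np.argwhere(t)[:,::-1].astype(np.float32);r=cv2.minAreaRect(ts);print(r,onz(c,*r[0],.056))
e=np.argwhere(wh[175:220])[:,::-1]+[0,175]
r=cv2.minAreaRect(e.astype(np.float32));print('eye rect',r)
ys,xs=np.nonzero(wh[80:168]);ys+=80
for z in(.0445,):
  for a,b in((85,104),(104,166)):
    q=(ys>=a)&(ys<b);print('coil/cap',xs[q].mean(),ys[q].mean(),onz(c,xs[q].mean(),ys[q].mean(),z))
big=cv2.resize(im[165:220,205:275],None,fx=8,fy=8,interpolation=cv2.INTER_NEAREST);cv2.imwrite('pics/e.png',big[:,:,::-1])
E
```

```text
white [ 206   87   54  124 1894] [228.86800422 146.40443506]
((0.0, 0.0), (0.0, 0.0), 0.0) [ 0.71277872 -0.28205971  0.056     ]
eye rect ((240.7339630126953, 190.58114624023438), (37.16485595703125, 30.96047592163086), 79.3803482055664)
coil/cap 216.31023102310232 95.31683168316832 [ 0.5578459  -0.20578064  0.0445    ]
coil/cap 224.81563126252505 134.81663326653307 [ 0.55381523 -0.17228584  0.0445    ]
```

View pics/e.png

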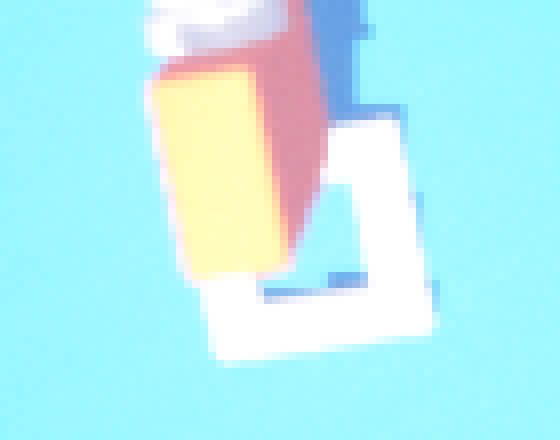

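```bash
python3 - <<'E'
from h import *
import pickle
c=pickle.load(open('w4.pkl','rb'))
t=onz(c,232.7,186.5,.058);e=onz(c,243.6,194.9,.006);cap=onz(c,216.3,95.3,.0465)
print('tab',t,'eye',e,'cap',cap)
d=e-cap;print(np.degrees(np.arctan2(d[1],d[0])),np.hypot(*d[:2]));d=t-cap;print(np.degrees(np.arctan2(d[1],d[0])))
E
```

```text
tab [ 0.54896405 -0.12830654  0.058     ] eye [ 0.54656638 -0.10574322  0.006     ] cap [ 0.55749136 -0.20575477  0.0465    ]
96.23410968502634 0.10060648798016215
96.2831491099235
```

```bash
python3 -c "
from h import *
plan([.549,-.128,.10],-83.8,8,4)"
```

```text
[[0.001, -0.001, -0.019, -0.01, -0.57, 1.25, 4.0], [0.001, -0.001, -0.019, 0.0, -0.57, 1.25, 4.0], [0.001, -0.001, -0.019, 0.02, -0.57, 1.25, 4.0], [0.001, -0.001, -0.019, 0.03, -0.57, 1.25, 4.0], [0.001, -0.001, -0.019, 0.04, -0.57, 1.25, 4.0], [0.001, -0.001, -0.019, 0.05, -0.57, 1.25, 4.0], [0.001, -0.001, -0.019, 0.06, -0.56, 1.25, 4.0], [0.001, -0.001, -0.019, 0.08, -0.56, 1.25, 4.0]]
```

drive_tool --deltas '[0.001,-0.001,-0.022,0.0,-0.65,1.4,4,0.001,-0.001,-0.022,0.0,-0.65,1.4,4,0.001,-0.001,-0.022,0.03,-0.65,1.4,4,0.001,-0.001,-0.022,0.04,-0.65,1.4,4,0.001,-0.001,-0.022,0.05,-0.65,1.4,4,0.001,-0.001,-0.022,0.07,-0.65,1.4,4,0.001,-0.001,-0.023,0.08,-0.65,1.4,4,0,0,0,0,0,0,4]'

```text
time_s: 6.35
position: [0.5507, -0.1247, 0.1011]
eef_rot: [179.9, 0.1, -84.2]
ft_force: [-0.1, 0.4, 0.0]
grip_width: 0.04
grip_force: 0.0
```

```bash
python3 -c "
from h import *
s=st();print(s['position'],s['eef_rot']);plan([.549,-.128,.025],-83.8,1,4)"
```

```text
[ 0.5506914  -0.12471284  0.10114069] [ 1.79944468e+02  6.50663635e-02 -8.41649392e+01]
[[0.001, 0.001, -0.006, 0.31, 0.2, 7.61, 4.0]]
```

drive_tool --deltas '[0,0,-0.006,0.15,0.1,1.2,4,0,0,0,0.15,0.1,1.2,4,0,0,0,0,0,1.3,4,0,0,0,0,0,1.3,4,0,0,0,0,0,1.3,4,0,0,0,0,0,1.3,4,0,0,0,0,0,0,4,0,0,0,0,0,0,4]'

```text
time_s: 7.02
position: [0.5495, -0.1281, 0.0282]
eef_rot: [-179.9, -0.0, -83.8]
ft_force: [0.5, -0.0, -0.2]
grip_width: 0.0401
grip_force: 0.0
```

drive_tool --deltas '[0,0,0,0,0,0,0.8,0,0,0,0,0,0,0.8,0,0,0,0,0,0,0.8,0,0,0,0,0,0,0.8,0,0,0,0,0,0,0.8,0,0,0,0,0,0,0.8,0,0,0,0,0,0,0.8,0,0,0,0,0,0,0.8]' --squeeze 80

```text
time_s: 7.68
position: [0.551, -0.1286, 0.0292]
eef_rot: [-179.8, -0.1, -83.7]
ft_force: [-1.5, -0.1, 6.7]
grip_width: 0.0107
grip_force: 79.8
```

```bash
python3 -c "
from h import *
s=st();print(s['time_s'],s['position'],s['eef_rot'],s['grip_width'],s['grip_force'],s['ft_force'])"
```

```text
7.6833 [ 0.5509898  -0.1286209   0.02923419] [-1.79757630e+02 -1.06741628e-01 -8.37013591e+01] 0.010735346263979807 79.82124209403992 [-1.49582797 -0.07473241  6.67698954]
```

drive_tool --deltas '[0,0,0,0,0,-1.0,0.8,0,0,0,0,0,-2.0,0.8,0,0,0,0,0,-3.0,0.8,0,0,0,0,0,-3.5,0.8,0,0,0,0,0,-3.5,0.8,0,0,0,0,0,-3.5,0.8,0,0,0,0,0,-3.0,0.8,0,0,0,0,0,-1.5,0.8]'

```text
time_s: 8.35
position: [0.5508, -0.1285, 0.2432]
eef_rot: [-179.5, -0.2, -83.7]
ft_force: [1.3, 0.3, -0.5]
grip_width: 0.011
grip_force: 78.7
```

```bash
python3 - <<'E'
from h import *
s=st();print(s['time_s'],s['position'],s['eef_rot'],s['grip_width'],s['ft_force'])
c=cam('wrist');save(c,'w5.png',f=1.4)
plan([.589,.2086,.24],-82.2,10,.8)
R=Ro.from_euler('xyz',s['eef_rot'],degrees=True)
P=lambda v:proj(c,s['position']+R.apply(v))
print('cap top ctr',P([.078,0,-.019+.042-.0445]),'tabtop',P([0,0,-.033]), 'tip',P([.078,0,.023]))
E
```

```text
8.35 [ 0.55083556 -0.12847319  0.24315367] [-179.54566871   -0.1899138   -83.68697963] 0.011005704562032566 [ 1.27791664  0.25197923 -0.49525058]
[[-0.001, -0.0, -0.003, -3.31, -0.75, 0.04, 0.8], [-0.001, -0.0, -0.003, -3.31, -0.76, 0.04, 0.8], [-0.001, -0.0, -0.003, -3.31, -0.77, 0.04, 0.8], [-0.001, -0.0, -0.003, -3.3, -0.78, 0.04, 0.8], [-0.001, -0.0, -0.003, -3.3, -0.78, 0.04, 0.8], [-0.001, -0.0, -0.003, -3.3, -0.79, 0.05, 0.8], [-0.001, -0.0, -0.003, -3.3, -0.8, 0.05, 0.8], [-0.001, -0.0, -0.003, -3.3, -0.81, 0.05, 0.8]]
[[-0.001, -0.0, -0.003, -3.29, -0.82, 0.05, 0.8], [-0.001, -0.0, -0.003, -3.29, -0.83, 0.05, 0.8]]
cap top ctr (np.float64(285.1064602875439), np.float64(94.72088539817848)) tabtop (np.float64(284.63992888023586), np.float64(307.90223354935915)) tip (np.float64(284.184290163553), np.float64(95.24548259651364))
```

View pics/w5.png

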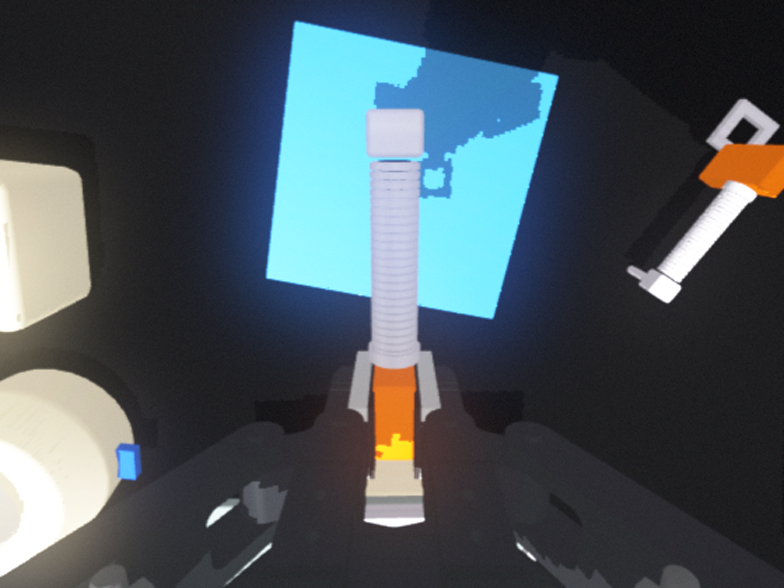

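The spring hangs straight in the jaws: cap at (395,133), the grasp as predicted along x, and a camera bias of about 1 mm sideways. Now over to the groove.

drive_tool --deltas '[0,0,0,-1.5,-0.3,0,0.8,0,0,-0.005,-3.0,-0.7,0,0.8,0,0,-0.005,-3.7,-0.9,0,0.8,0,0,-0.005,-3.7,-0.9,0,0.8,0,0,-0.005,-3.7,-0.9,0,0.8,0,0,-0.005,-3.7,-0.9,0,0.8,0,0,0,-3.7,-0.9,0,0.8,0,0,0,-3.7,-0.9,0,0.8]'

```text
time_s: 9.07
position: [0.5795, 0.1465, 0.2374]
eef_rot: [-179.9, -0.0, -82.3]
ft_force: [0.2, -0.8, -0.3]
grip_width: 0.0103
grip_force: 78.8
```

drive_tool --deltas '[0,0,0,-3.0,-0.7,0,0.8,0,0,0,-2.0,-0.5,0,0.8,0,0,0,-1.0,-0.2,0,0.8,0,0,0,0,0,1.0,0.8,0,0,0,0,0,1.2,0.8,0,0,0,0,0,1.2,0.8,0,0,0,0,0,0.6,0.8,0,0,0,0,0,0,0.8]'

```text
time_s: 9.73
position: [0.5848, 0.2042, 0.1956]
eef_rot: [179.9, -0.1, -82.4]
ft_force: [-0.6, -0.2, -0.9]
grip_width: 0.0111
grip_force: 78.7
```

```bash
python3 - <<'E'
from h import *
import pickle
s=st();print(s['time_s'],s['position'],s['eef_rot'],s['grip_width'],s['ft_force'])
c=cam('wrist');pickle.dump((s,c),open('w6.pkl','wb'))
b=cam('side');pickle.dump(b,open('s6.pkl','wb'))
A=cv2.resize(c['img'][0:300,160:410],(500,600));B=cv2.resize(b['img'][130:230,310:360],(300,600),interpolation=cv2.INTER_CUBIC)
cv2.imwrite('pics/w6.png',np.hstack([A,B])[:,:,::-1])
R=Ro.from_euler('xyz',s['eef_rot'],degrees=True)
print('tip at',s['position']+R.apply([.078,0,.023]))
plan([.589,.2086,.19],-82.2,1,.8)
E
```

```text
9.7333 [0.58477277 0.20424026 0.19555099] [ 1.79906501e+02 -8.94795726e-02 -8.23546142e+01] 0.011119417320794222 [-0.55724206 -0.22851575 -0.87762594]
tip at [0.59511758 0.12689315 0.17267286]
[[-0.002, -0.001, -0.002, -0.33, -0.36, 0.78, 0.8]]
```

View pics/w6.png

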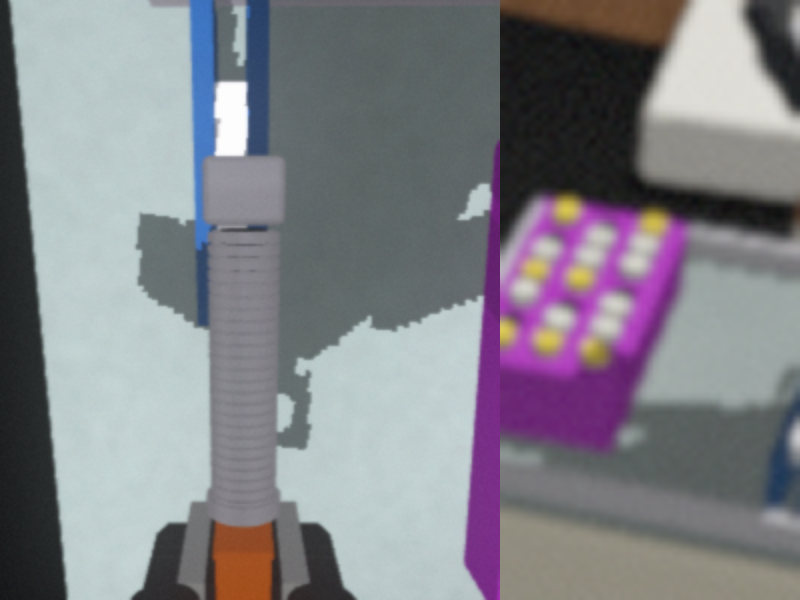

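Left panel: groove floor at column 231 and the cap at column 244 of the crop, so the hook is about 4 mm off in -x. The floor's -y end is at row 81. I compute the correction from these.

```bash
python3 - <<'E'
from h import *
import pickle
s,c=pickle.load(open('w6.pkl','rb'))
R=Ro.from_euler('xyz',s['eef_rot'],degrees=True)
g=c['img'].min(2)
# floor edges: columns at rows 50-74, end row
for r in (45,55,65,75):print(r,g[r,262:292].tolist())
print([ (r,int(g[r,273:278].mean())) for r in range(34,48)])
for u,v in((275.8,40.7),(275.8,75)):
    X=onz(c,u,v,.134); print(X, 'in tool (mm):',1000*R.inv().apply(X-s['position']))
E
```

```text
45 [71, 68, 72, 70, 89, 141, 227, 252, 253, 253, 253, 253, 253, 253, 253, 253, 253, 253, 253, 252, 246, 162, 69, 53, 55, 52, 52, 52, 52, 49]
55 [70, 72, 74, 74, 94, 203, 252, 253, 253, 253, 253, 253, 253, 253, 253, 253, 253, 253, 253, 252, 250, 215, 95, 56, 55, 54, 52, 56, 54, 55]
65 [69, 75, 70, 69, 75, 113, 172, 228, 252, 253, 253, 253, 253, 253, 253, 253, 253, 253, 253, 253, 250, 213, 84, 57, 56, 53, 55, 57, 53, 58]
75 [73, 68, 71, 71, 77, 141, 234, 252, 253, 253, 253, 253, 253, 253, 253, 253, 253, 253, 253, 247, 187, 120, 65, 53, 56, 54, 53, 54, 51, 51]
[(34, 98), (35, 99), (36, 99), (37, 100), (38, 99), (39, 103), (40, 145), (41, 240), (42, 252), (43, 253), (44, 253), (45, 253), (46, 253), (47, 253)]
[0.60336779 0.09859624 0.134     ] in tool (mm): [107.08255237  -4.47538284  61.71107663]
[0.60107394 0.11631164 0.134     ] in tool (mm): [89.21947547 -4.55876499 61.6830435 ]
```

drive_tool --deltas '[0,0,0,-0.1,-0.08,0.3,0.8,0,0,0,-0.11,-0.08,0.5,0.8,0,0,0,-0.1,-0.08,0.5,0.8,0,0,0,-0.1,-0.08,0.5,0.8,0,0,0,0,0,0.5,0.8,0,0,0,0,0,0.4,0.8,0,0,0,0,0,0.1,0.8,0,0,0,0,0,0,0.8]'

```text
time_s: 10.5
position: [0.5884, 0.2105, 0.1694]
eef_rot: [-179.9, -0.1, -82.2]
ft_force: [-0.6, 0.0, -0.8]
grip_width: 0.0107
grip_force: 78.7
```

```bash
cat >> h.py <<'E'
def edges():
    "lateral offset: groove-floor centre vs pin, in tool mm"
    s=st();c=cam('wrist');R=Ro.from_euler('xyz',s['eef_rot'],degrees=True)
    print(round(s['time_s'],2),np.round(s['position'],4),np.round(s['eef_rot'],1),np.round(s['ft_force'],1),np.round(s['wrist_torque'],2))
    for r in range(20,90,5):
        m=(c['img'][r].min(1)>200)&(np.abs(np.arange(560)-280)<22); u=np.nonzero(m)[0]
        if len(u)>5:
            X=onz(c,u.mean(),r,.134);print(r,u.min(),u.max(),1000*R.inv().apply(X-s['position']).round(4))
    return s,c
E
python3 -c "
from h import *
s,c=edges()"
```

```text
10.5 [0.5884 0.2105 0.1694] [-1.799e+02 -1.000e-01 -8.220e+01] [-0.6  0.  -0.8] [ 0.05 -0.01 -0.02]
```

```bash
python3 - <<'E'
from h import *
s=st();c=cam('wrist');R=Ro.from_euler('xyz',s['eef_rot'],degrees=True);print(s['position'])
g=c['img']
for r in (5,15,25,35,45,55,65):print(r,g[r,256:308:2].min(1).tolist(),g[r,256:308:2,2].tolist())
print([(r,int(g[r,276:286].min())) for r in range(0,100,3)])
for z in(.134,):
  X=s['position']+R.apply([.0739,0,0]);X[2]=z;print(proj(c,X))
E
```

```text
[0.58865851 0.21048847 0.16982855]
5 [181, 179, 177, 105, 61, 61, 60, 57, 59, 57, 66, 93, 93, 92, 96, 103, 100, 89, 66, 38, 39, 37, 39, 37, 38, 36] [200, 195, 194, 190, 189, 189, 187, 188, 189, 174, 100, 107, 106, 106, 109, 116, 112, 102, 95, 90, 101, 101, 101, 100, 101, 99]
15 [179, 179, 175, 106, 62, 57, 58, 58, 58, 54, 70, 95, 93, 94, 93, 93, 91, 92, 69, 36, 39, 37, 36, 37, 38, 39] [193, 195, 195, 190, 190, 187, 187, 188, 187, 172, 101, 107, 106, 108, 107, 106, 104, 104, 98, 87, 102, 101, 100, 99, 100, 100]
25 [177, 179, 177, 128, 62, 63, 62, 62, 62, 71, 161, 165, 167, 166, 167, 166, 167, 165, 163, 89, 37, 36, 40, 39, 37, 42] [195, 196, 193, 192, 189, 189, 189, 188, 187, 180, 170, 173, 174, 175, 173, 172, 174, 173, 170, 127, 99, 98, 100, 99, 99, 98]
35 [181, 180, 182, 153, 61, 63, 63, 61, 63, 81, 251, 252, 183, 163, 164, 166, 163, 165, 163, 87, 43, 40, 39, 40, 40, 49] [197, 194, 199, 194, 191, 190, 192, 191, 192, 190, 253, 253, 192, 173, 173, 176, 173, 174, 171, 127, 105, 102, 103, 102, 101, 99]
45 [178, 176, 178, 152, 64, 65, 61, 61, 64, 65, 158, 167, 166, 166, 164, 164, 166, 165
[... 390 characters left out ...]
100, 102, 100, 102, 98]
65 [183, 184, 184, 164, 69, 63, 64, 61, 65, 73, 241, 252, 181, 164, 161, 162, 162, 164, 161, 73, 41, 42, 42, 39, 40, 59] [200, 199, 199, 198, 191, 191, 191, 190, 191, 191, 247, 253, 187, 171, 168, 168, 169, 171, 169, 116, 100, 101, 101, 98, 99, 98]
[(0, 67), (3, 69), (6, 68), (9, 66), (12, 64), (15, 70), (18, 75), (21, 161), (24, 159), (27, 161), (30, 165), (33, 164), (36, 164), (39, 164), (42, 163), (45, 158), (48, 159), (51, 157), (54, 162), (57, 163), (60, 162), (63, 160), (66, 161), (69, 137), (72, 139), (75, 138), (78, 127), (81, 137), (84, 139), (87, 140), (90, 140), (93, 138), (96, 137), (99, 136)]
(np.float64(284.1480101487422), np.float64(103.87933369856046))
```

drive_tool --deltas '[0,0,0,0.08,0.06,0,0.8,0,0,0,0.08,0.07,0,0.8,0,0,0,0,0,0.1,0.8,0,0,0,0,0,0.1,0.8,0,0,0,0,0,0.1,0.8,0,0,0,0,0,0.1,0.8,0,0,0,0,0,0,0.8,0,0,0,0,0,0,0.8]'

```text
time_s: 11.27
position: [0.5877, 0.2087, 0.1659]
eef_rot: [-179.9, -0.1, -82.3]
ft_force: [0.7, -1.2, -1.1]
grip_width: 0.0108
grip_force: 78.7
```

```bash
cat >> h.py <<'E'
def look():
    s=st();c=cam('wrist');R=Ro.from_euler('xyz',s['eef_rot'],degrees=True)
    print(round(s['time_s'],2),np.round(s['position'],4),np.round(s['eef_rot'],1),np.round(s['ft_force'],1),np.round(s['wrist_torque'],2),s['grip_width'])
    g=c['img'].min(2).astype(int)
    for r in range(2,66,6):
        u=np.nonzero((g[r]>120)&(np.abs(np.arange(560)-284)<18))[0]
        if len(u)>8: X=onz(c,(u.min()+u.max())/2,r,.134);print(r,u.min(),u.max(),(1000*R.inv().apply(X-s['position'])).round(1))
    col=g[0:80,274:290].mean(1); e=np.nonzero(col>125)[0]
    if len(e): X=onz(c,282,e[0]-.3,.134);print('floor end row',e[0],(1000*R.inv().apply(X-s['position'])).round(1))
E
python3 -c "
from h import *
look()"
```

```text
11.27 [0.5877 0.2087 0.1659] [-1.799e+02 -1.000e-01 -8.230e+01] [ 0.7 -1.2 -1.1] [ 0.04  0.03 -0.02] 0.010832615258239956
26 273 291 [109.1  -1.1  32. ]
32 273 291 [106.5  -1.1  32. ]
38 272 291 [103.9  -1.3  32. ]
44 273 291 [101.3  -1.1  32. ]
50 273 291 [98.7 -1.  32. ]
56 273 291 [96.1 -1.  32. ]
62 273 291 [93.4 -1.  32. ]
floor end row 21 [111.3  -1.1  32. ]
```

drive_tool --deltas '[0,0,0,0,0,0.1,0.8,0,0,0,0,0,0.1,0.8,0,0,0,0,0,0.1,0.8,0,0,0,0,0,0.05,0.8,0,0,0,0,0,0.05,0.8,0,0,0,0,0,0.05,0.8,0,0,0,0,0,0.05,0.8,0,0,0,0,0,0.05,0.8]'

```text
time_s: 11.98
position: [0.5878, 0.2087, 0.1605]
eef_rot: [-179.8, -0.0, -82.3]
ft_force: [0.1, -0.0, -1.0]
grip_width: 0.0107
grip_force: 78.7
```

drive_tool --deltas '[0,0,0,0,0,0.03,0.8,0,0,0,0,0,0.03,0.8,0,0,0,0,0,0.03,0.8,0,0,0,0,0,0.03,0.8,0,0,0,0,0,0.03,0.8,0,0,0,0,0,0.03,0.8,0,0,0,0,0,0,0.8,0,0,0,0,0,0,0.8]'

```text
time_s: 12.65
position: [0.5877, 0.2087, 0.1587]
eef_rot: [-179.8, -0.0, -82.3]
ft_force: [-0.0, -0.1, -0.9]
grip_width: 0.011
grip_force: 78.7
```

drive_tool --deltas '[0,0,0,0,0,0.05,0.8,0,0,0,0,0,0.05,0.8,0,0,0,0,0,0.05,0.8,0,0,0,0,0,0.05,0.8,0,0,0,0,0,0.05,0.8,0,0,0,0,0,0.05,0.8,0,0,0,0,0,0,0.8,0,0,0,0,0,0,0.8]'

```text
time_s: 13.32
position: [0.5877, 0.2087, 0.1557]
eef_rot: [-179.9, -0.1, -82.3]
ft_force: [0.8, 0.0, -1.2]
grip_width: 0.0111
grip_force: 78.7
```

No contact force, and the tip is already about 5 mm below floor level, so it is in the hole. I continue gently.

drive_tool --deltas '[0,0,0,0,0,0.1,0.8,0,0,0,0,0,0.1,0.8,0,0,0,0,0,0.1,0.8,0,0,0,0,0,0.1,0.8,0,0,0,0,0,0.1,0.8,0,0,0,0,0,0.1,0.8,0,0,0,0,0,0.1,0.8,0,0,0,0,0,0,0.8]'

```text
time_s: 13.98
position: [0.5876, 0.2087, 0.1484]
eef_rot: [-179.9, -0.1, -82.3]
ft_force: [-0.5, 0.3, -1.2]
grip_width: 0.0107
grip_force: 78.7
```

drive_tool --deltas '[0,0,0,0,0,0.1,0.8,0,0,0,0,0,0.1,0.8,0,0,0,0,0,0.1,0.8,0,0,0,0,0,0.1,0.8,0,0,0,0,0,0.1,0.8,0,0,0,0,0,0.1,0.8,0,0,0,0,0,0.1,0.8,0,0,0,0,0,0,0.8]'

```text
time_s: 14.65
position: [0.5877, 0.2087, 0.1415]
eef_rot: [-179.9, -0.1, -82.3]
ft_force: [-0.5, 0.6, -0.9]
grip_width: 0.0107
grip_force: 78.7
```

drive_tool --deltas '[0,0,0,0,0,0.05,0.8,0,0,0,0,0,0.05,0.8,0,0,0,0,0,0.05,0.8,0,0,0,0,0,0.05,0.8,0,0,0,0,0,0.05,0.8,0,0,0,0,0,0.05,0.8,0,0,0,0,0,0.05,0.8,0,0,0,0,0,0,0.8]'

```text
time_s: 15.32
position: [0.5878, 0.2087, 0.1381]
eef_rot: [-179.9, -0.0, -82.3]
ft_force: [-0.1, 0.5, -1.3]
grip_width: 0.0107
grip_force: 78.7
```

drive_tool --deltas '[0,0,0,0,0,0.03,0.8,0,0,0,0,0,0.03,0.8,0,0,0,0,0,0.03,0.8,0,0,0,0,0,0.03,0.8,0,0,0,0,0,0.03,0.8,0,0,0,0,0,0.03,0.8,0,0,0,0,0,0.02,0.8,0,0,0,0,0,0,0.8]'

```text
time_s: 15.98
position: [0.5878, 0.2087, 0.1362]
eef_rot: [-179.9, -0.1, -82.3]
ft_force: [-0.2, -0.2, 0.0]
grip_width: 0.0111
grip_force: 78.7
```

```bash
python3 -c "
from h import *
look()"
```

```text
15.98 [0.5878 0.2087 0.1362] [-1.799e+02 -1.000e-01 -8.230e+01] [-0.2 -0.2  0. ] [ 0.01 -0.09 -0.07] 0.011131693455789304
8 271 293 [109.9  -1.1   2.3]
14 271 293 [107.9  -1.1   2.3]
20 271 293 [105.8  -1.1   2.3]
26 271 293 [103.7  -1.1   2.3]
32 271 293 [101.6  -1.1   2.3]
38 271 293 [99.4 -1.1  2.3]
44 271 293 [97.3 -1.1  2.3]
50 271 293 [95.1 -1.1  2.3]
56 272 293 [92.9 -0.9  2.3]
62 272 293 [90.7 -0.9  2.3]
floor end row 4 [111.4  -1.1   2.3]
```

The hook is seated, with its tip about 25 mm below the floor. I raise everything 16 mm, which leaves about 9 mm of pin in the hole and lets the eye clear the post head. Then I stretch.

drive_tool --deltas '[0,0,0,0,0,0,0.8,0,0,0,0,0,-0.2,0.8,0,0,0,0,0,-0.3,0.8,0,0,0,0,0,-0.3,0.8,0,0,0,0,0,-0.3,0.8,0,0,0,0,0,-0.3,0.8,0,0,0,0,0,-0.2,0.8,0,0,0,0,0,0,0.8]' --squeeze 120

```text
time_s: 16.7
position: [0.5882, 0.2088, 0.1531]
eef_rot: [-179.8, -0.0, -82.3]
ft_force: [0.7, -0.8, -1.0]
grip_width: 0.0102
grip_force: 108.4
```

drive_tool --deltas '[0,0,0,-0.2,0,0,0.8,0,0,0,-0.2,0,0,0.8,0,0,0,-0.2,0,0,0.8,0,0,0,-0.2,0,0,0.8,0,0,0,-0.2,0,0,0.8,0,0,0,-0.2,0,0,0.8,0,0,0,-0.2,0,0,0.8,0,0,0,-0.1,0,0,0.8]'

```text
time_s: 17.37
position: [0.586, 0.2227, 0.1521]
eef_rot: [-179.8, -0.2, -82.3]
ft_force: [1.5, -7.3, -0.2]
grip_width: 0.0102
grip_force: 108.4
```

```bash
python3 -c "
from h import *
s=st();print(s['time_s'],s['position'],s['eef_rot'],s['ft_force'],s['wrist_torque'])
plan([.5841,.2384,.152],-82.3,1,.8)"
```

```text
17.3667 [0.58597707 0.22269517 0.15209453] [-179.84546399   -0.19094796  -82.28991679] [ 1.47401447 -7.32276072 -0.20361445] [-1.50992048 -0.29910589  0.04220332]
[[-0.003, -0.003, 0.0, -1.58, -0.02, 0.01, 0.8]]
```

The hook holds: 7.4 N at about 14 mm. I continue until the eye is over the post.

drive_tool --deltas '[0,0,0,-0.2,0,0,0.8,0,0,0,-0.3,0,0,0.8,0,0,0,-0.3,0,0,0.8,0,0,0,-0.3,0,0,0.8,0,0,0,-0.3,0,0,0.8,0,0,0,-0.2,0,0,0.8,0,0,0,0,0,0,0.8,0,0,0,0,0,0,0.8]'

```text
time_s: 18.03
position: [0.584, 0.2374, 0.1519]
eef_rot: [-179.9, -0.3, -82.3]
ft_force: [2.5, -9.2, 0.3]
grip_width: 0.0104
grip_force: 108.3
```

```bash
python3 - <<'E'
from h import *
s=st();print(s['time_s'],s['position'],s['eef_rot'],s['ft_force'],s['wrist_torque'])
R=Ro.from_euler('xyz',s['eef_rot'],degrees=True)
eye=s['position']+R.apply([-.022,0,.027]);print('eye est',eye)
for n in('scene','side'):
    c=cam(n);hs=cv2.cvtColor(c['img'],cv2.COLOR_RGB2HSV);u,v=map(int,proj(c,eye))
    print(n,'eye proj',proj(c,eye),'post',proj(c,[.5812,.26,.1202]))
    k=cv2.inRange(hs,(12,100,60),(32,255,255))[v-15:v+15,u-15:u+15]
    y,x=np.nonzero(k);print('brass',len(x),(x.mean()+u-15,y.mean()+v-15,y.min()+v-15,y.max()+v-15) if len(x) else '')
    for r in range(v-9,v+11):print(r,' '.join('%3d/%3d'%(c['img'][r,q].min(),c['img'][r,q].max()) for q in range(u-8,u+10)))
E
```

```text
18.0333 [0.58395345 0.23735104 0.15186231] [-179.86355756   -0.32140445  -82.3266932 ] [ 2.52470663 -9.18852747  0.25156214] [-2.2185943  -0.48905981  0.1186402 ]
eye est [0.5810999  0.25901218 0.1247394 ]
scene eye proj (np.float64(368.7545629943073), np.float64(183.45634555939023)) post (np.float64(368.7636464188025), np.float64(184.5130000427662))
brass 51 (np.float64(377.03921568627453), np.float64(174.62745098039215), np.int64(168), np.int64(189))
174 107/110  78/ 83  68/ 70  84/ 85  86/102  66/116  48/122  51/124  72/113  91/102  88/ 90  63/ 64  46/ 47  43/ 53  49/ 73  45/ 87  42/ 91  46/ 95
175 131/136  94/ 98  78/ 79  88/ 90  86/104  75/121  65/127  60/123  73/111  91/103  84/ 86  60/ 61  40/ 41  51/ 62  62/ 83  67/ 98  66/103  59/102
176 120/125 103/107  83/ 86  91/ 92  98/109  91/120  84/121  76/116  82/111  90/ 98  82/ 84  57/ 59  50/ 53  68/ 75  91/106  94/115  93/116  85/113
177 112/118 102/107  97/ 99 102/106 106/109 109/117 102/115  95/114  98/110  95/ 99  78/ 80  57/ 62  65/ 67  91/ 96 113/119 119/131 118/133 114/131
178 110/113 107/111 106/110 110/113 106/111 109/113
[... 4826 characters left out ...]
/122 119/121  99/120  71/120  70/128 106/136 143/151 156/165 155/167 159/168 158/168 158/168 159/169 158/168
185 133/140 122/125 119/122 116/120 124/125 124/129  96/122  69/123  65/127  94/132 135/143 154/163 157/167 158/168 158/168 158/169 159/169 157/167
186 128/132 120/123 118/121 121/124 126/129 127/129 103/122  83/121  73/118  92/119 127/133 150/158 159/168 159/169 160/169 159/169 158/168 159/170
187 126/128 123/126 124/126 120/124 123/125 127/129 123/128 111/120  92/109  93/102 118/125 147/157 157/168 159/169 158/169 159/169 160/169 160/170
188 123/126 123/125 123/126 124/126 122/125 121/126 126/135 121/128 102/109  93/100 120/128 148/157 157/166 157/168 158/168 158/168 159/168 159/168
```

Low resolution here, but the eye estimate (.5811,.2590) is within 1 mm of the post (.5812,.260). I lower gently and feel for contact.

drive_tool --deltas '[0,0,0,-0.1,0,0,0.8,0,0,0,0,0,0.1,0.8,0,0,0,0,0,0.1,0.8,0,0,0,0,0,0.1,0.8,0,0,0,0,0,0.1,0.8,0,0,0,0,0,0.1,0.8,0,0,0,0,0,0.05,0.8,0,0,0,0,0,0,0.8]'

```text
time_s: 18.8
position: [0.5844, 0.238, 0.1473]
eef_rot: [-179.8, -0.4, -82.4]
ft_force: [1.6, -8.5, 3.8]
grip_width: 0.0105
grip_force: 108.9
```

drive_tool --deltas '[0,0,0,0,0,0.05,0.8,0,0,0,0,0,0.05,0.8,0,0,0,0,0,0.05,0.8,0,0,0,0,0,0.05,0.8,0,0,0,0,0,0.05,0.8,0,0,0,0,0,0,0.8,0,0,0,0,0,0,0.8,0,0,0,0,0,0,0.8]'

```text
time_s: 19.47
position: [0.5845, 0.238, 0.1452]
eef_rot: [-179.7, -0.4, -82.4]
ft_force: [1.0, -10.4, 3.7]
grip_width: 0.0105
grip_force: 108.9
```

Fz is steady at 3.7 N, which looks like friction at the hook, not the eye resting on the head. I continue.

drive_tool --deltas '[0,0,0,0,0,0.05,0.8,0,0,0,0,0,0.05,0.8,0,0,0,0,0,0.05,0.8,0,0,0,0,0,0.05,0.8,0,0,0,0,0,0.05,0.8,0,0,0,0,0,0.05,0.8,0,0,0,0,0,0,0.8,0,0,0,0,0,0,0.8]'

```text
time_s: 20.13
position: [0.5845, 0.238, 0.1421]
eef_rot: [-179.7, -0.4, -82.4]
ft_force: [1.7, -10.8, 3.6]
grip_width: 0.01
grip_force: 108.9
```

drive_tool --deltas '[0,0,0,0,0,0.05,0.8,0,0,0,0,0,0.05,0.8,0,0,0,0,0,0.05,0.8,0,0,0,0,0,0.05,0.8,0,0,0,0,0,0.05,0.8,0,0,0,0,0,0.05,0.8,0,0,0,0,0,0,0.8,0,0,0,0,0,0,0.8]'

```text
time_s: 20.8
position: [0.5845, 0.238, 0.1389]
eef_rot: [-179.8, -0.4, -82.4]
ft_force: [1.2, -9.8, 2.7]
grip_width: 0.0103
grip_force: 108.8
```

drive_tool --deltas '[0,0,0,0,0,0.05,0.8,0,0,0,0,0,0.05,0.8,0,0,0,0,0,0.05,0.8,0,0,0,0,0,0.05,0.8,0,0,0,0,0,0.03,0.8,0,0,0,0,0,0.03,0.8,0,0,0,0,0,0,0.8,0,0,0,0,0,0,0.8]'

```text
time_s: 21.47
position: [0.5846, 0.238, 0.1366]
eef_rot: [-179.7, -0.4, -82.4]
ft_force: [1.4, -11.0, 4.1]
grip_width: 0.0102
grip_force: 108.9
```

drive_tool --deltas '[0,0,0,0,0,0.03,0.8,0,0,0,0,0,0.03,0.8,0,0,0,0,0,0.03,0.8,0,0,0,0,0,0.03,0.8,0,0,0,0,0,0,0.8,0,0,0,0,0,0,0.8,0,0,0,0,0,0,0.8,0,0,0,0,0,0,0.8]'

```text
time_s: 22.13
position: [0.5846, 0.238, 0.1353]
eef_rot: [-179.7, -0.3, -82.4]
ft_force: [1.3, -10.5, 3.3]
grip_width: 0.0104
grip_force: 108.8
```

I test the capture by easing back towards the hook. If the post holds the eye, the pull on the arm should drop sharply.

drive_tool --deltas '[0,0,0,0.1,0,0,0.8,0,0,0,0.1,0,0,0.8,0,0,0,0.1,0,0,0.8,0,0,0,0.1,0,0,0.8,0,0,0,0.1,0,0,0.8,0,0,0,0,0,0,0.8,0,0,0,0,0,0,0.8,0,0,0,0,0,0,0.8]'

```text
time_s: 22.8
position: [0.5852, 0.2334, 0.1353]
eef_rot: [-179.7, -0.3, -82.3]
ft_force: [1.8, -8.1, 3.9]
grip_width: 0.0106
grip_force: 108.8
```

drive_tool --deltas '[0,0,0,0.05,0,0,0.8,0,0,0,0.05,0,0,0.8,0,0,0,0.05,0,0,0.8,0,0,0,0.05,0,0,0.8,0,0,0,0,0,0,0.8,0,0,0,0,0,0,0.8,0,0,0,0,0,0,0.8,0,0,0,0,0,0,0.8]'

```text
time_s: 23.47
position: [0.5853, 0.2328, 0.1351]
eef_rot: [-179.7, -0.2, -82.3]
ft_force: [1.9, -5.6, 2.3]
grip_width: 0.0101
grip_force: 108.8
```

The tool moved 0.6 mm for a 2 mm command while the force dropped, so the post has the eye. I unload the rest.

drive_tool --deltas '[0,0,0,0.05,0,0,0.8,0,0,0,0.1,0,0,0.8,0,0,0,0.1,0,0,0.8,0,0,0,0.1,0,0,0.8,0,0,0,0.1,0,0,0.8,0,0,0,0,0,0,0.8,0,0,0,0,0,0,0.8,0,0,0,0,0,0,0.8]'

```text
time_s: 24.13
position: [0.5853, 0.2319, 0.1348]
eef_rot: [-179.7, 0.2, -82.1]
ft_force: [1.8, 6.9, 0.5]
grip_width: 0.0102
grip_force: 108.5
```

```bash
python3 - <<'E'
from h import *
s=st();print(s['position'],s['eef_rot'],s['ft_force'],s['wrist_torque'])
R=Ro.from_euler('xyz',s['eef_rot'],degrees=True);print('eye',s['position']+R.apply([-.022,0,.027]))
c=cam('wrist');g=c['img'].min(2).astype(int)
print([(r,int(g[r,276:290].mean())) for r in range(0,130,4)])
E
```

```text
[0.58534727 0.23185083 0.13482875] [-179.74382135    0.23975152  -82.14965899] [1.84085673 6.93017981 0.49433893] [ 1.34806206 -0.39018674 -0.12540918]
eye [0.58244657 0.25377287 0.10792132]
[(0, 177), (4, 177), (8, 142), (12, 154), (16, 154), (20, 157), (24, 156), (28, 153), (32, 153), (36, 153), (40, 153), (44, 134), (48, 117), (52, 144), (56, 128), (60, 145), (64, 105), (68, 144), (72, 101), (76, 144), (80, 139), (84, 138), (88, 143), (92, 98), (96, 143), (100, 114), (104, 133), (108, 142), (112, 66), (116, 143), (120, 141), (124, 142), (128, 140)]
```

drive_tool --deltas '[0,0,0,-0.1,0,0,0.8,0,0,0,-0.1,0,0,0.8,0,0,0,0,0,0,0.8,0,0,0,0,0,0,3.5,0,0,0,0,0,0,3.5,0,0,0,0,0,0,3.5,0,0,0,0,0,0,3.5,0,0,0,0,0,0,3.5]' --squeeze 40

```text
time_s: 24.85
position: [0.5844, 0.2306, 0.134]
eef_rot: [-179.9, -0.1, -82.3]
ft_force: [0.4, -1.3, -0.7]
grip_width: 0.0351
grip_force: 0.0
```

drive_tool --deltas '[0,0,0,0,0,-0.3,3.5,0,0,0,0,0,-0.8,3.5,0,0,0,0,0,-1.5,3.5,0,0,0,0,0,-2.0,3.5,0,0,0,0,0,-2.5,3.5,0,0,0,0,0,-2.5,3.5,0,0,0,0,0,-1.5,3.5,0,0,0,0,0,0,3.5]'

```text
time_s: 25.52
position: [0.5864, 0.2315, 0.2507]
eef_rot: [-179.4, -0.0, -82.3]
ft_force: [0.4, 0.4, 0.8]
grip_width: 0.0345
grip_force: 0.0
```

```bash
python3 - <<'E'
from h import *
import pickle
s=st();print(s['time_s'],s['position'],s['eef_rot'],s['ft_force'],s['grip_width'])
R=Ro.from_euler('xyz',s['eef_rot'],degrees=True)
c=cam('wrist');pickle.dump((s,c),open('w9.pkl','wb'));cv2.imwrite('pics/w9.png',c['img'][:,:,::-1])
hs=cv2.cvtColor(c['img'],cv2.COLOR_RGB2HSV)
m=cv2.inRange(hs,(3,140,60),(30,255,255));m[:,:230]=0;m[:,340:]=0
n,l,q,ce=cv2.connectedComponentsWithStats(m)
for i in range(1,n):
    if q[i,4]>40:print('orange',q[i],ce[i],onz(c,*ce[i],.164))
print('expected tabtop',proj(c,[.5853,.232,.164]),'cap',proj(c,[.598,.131,.153]))
# coil axis by neutral mid-grey bright columns
g=c['img'].astype(int);sat=g.max(2)-g.min(2)
for r in range(90,300,15):
    print(r,g[r,255:320:4].min(1).tolist())
E
```

```text
25.5167 [0.58635595 0.23154583 0.2507113 ] [-1.79398114e+02 -1.75046082e-03 -8.22562038e+01] [0.41377655 0.4250418  0.78622347] 0.034528391249352024
orange [276 191  17  37 557] [284.36086176 208.32854578] [0.58650671 0.23125911 0.164     ]
orange [288 306  34  18 155] [304.90967742 310.49677419] [0.55826733 0.31459057 0.164     ]
orange [ 288  336   47   39 1415] [310.54628975 354.87208481] [0.54675725 0.35702885 0.164     ]
expected tabtop (np.float64(285.8677613190463), np.float64(209.50677602386725)) cap (np.float64(288.06626538856443), np.float64(59.07377569117952))
90 [93, 95, 92, 94, 89, 144, 218, 122, 123, 117, 53, 44, 88, 91, 87, 85, 88]
105 [91, 92, 93, 95, 80, 55, 96, 94, 95, 101, 41, 44, 91, 88, 89, 86, 85]
120 [99, 95, 91, 94, 93, 101, 122, 124, 124, 114, 92, 89, 92, 89, 88, 89, 89]
135 [177, 177, 176, 177, 180, 154, 123, 126, 124, 118, 93, 96, 176, 174, 174, 174, 171]
150 [183, 181, 178, 180, 179, 148, 125, 126, 126, 118, 94, 99, 177, 174, 178, 174, 175]
165 [182, 182, 181, 181, 179, 168, 123, 123, 207, 166, 99, 99, 174, 178, 175, 174, 175]
180 [183, 184, 184, 187, 185, 169, 169, 192, 168, 159, 104, 108, 180, 177, 180, 179, 180]
195 [187, 186, 185, 186, 116, 101, 64, 62, 62, 61, 105, 106, 144, 185, 184, 183, 183]
210 [188, 187, 185, 191, 248, 211, 78, 75, 72, 63, 245, 240, 182, 186, 185, 183, 180]
225 [186, 190, 187, 190, 248, 246, 181, 68, 71, 180, 245, 241, 185, 183, 183, 180, 184]
240 [189, 188, 188, 187, 189, 190, 186, 186, 184, 185, 189, 184, 185, 182, 183, 182, 180]
255 [183, 185, 186, 187, 184, 183, 186, 186, 181, 186, 185, 183, 185, 180, 183, 183, 103]
270 [47, 105, 148, 150, 150, 151, 150, 139, 140, 137, 139, 138, 138, 139, 137, 139, 57]
285 [36, 35, 37, 41, 38, 37, 37, 41, 41, 39, 39, 39, 40, 37, 37, 37, 40]
```

The tab stayed where it was released, upright and still in tension, and the gripper is clear. I hand in.

```bash
python3 -c "
from h import *
print(env.hand_in())"
```

```text
the job is handed in; nothing more can be done
None
```

The spring is fitted with its hook in the groove's hole and its eye under the post's head, stretched and released. I handed the job in at about 25.5 s, but the hand-in returned no verdict.

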